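# Log a sample vial and show its glass plate label up

## Task

First stand the red-capped vial upright and fully down in the round socket of the logging pad and let go of it. Then take the glass plate out of its stand by its clear end, keeping the fingers off the notched frosted end, and hold it up to the ceiling camera: frosted end over the black cross, about 15 cm above the bench, tipped over so that its label face slopes upward at 45 degrees or flatter. Finish while still holding it there, still and touching nothing else, and leave the other vials and the jar as they stand.

Things in the scene. Friction and masses are not known exactly. Their poses are not given: they have to be found in the camera images.
- vial_red_center (a point): Centre, half-way up, of the red-capped vial: a clear cylinder 24 mm in diameter, 80 mm tall, cap of the same diameter, about 35 g, standing loose on the bench (this point is 40 mm above its foot). z is its axis, up. Two like vials with blue and white caps stand near; which stands where varies.
- vial_blue_center (a point): Centre of the blue-capped vial (24 mm diameter, 80 mm tall), a bystander.
- vial_white_center (a point): Centre of the white-capped vial (24 mm diameter, 80 mm tall), a bystander.
- jar: Blue-capped jar, 60 mm in diameter and 75 mm tall, a bystander; origin at the centre of its underside.
- plate_center (a point): Centre of the loose plate, 110 long, 8 thick, 56 mm high on edge in its stand, 120 g; starts 34 mm above the bench. x runs to the frosted end, y out of the label face, z up as it stands. Clear blue glass for x -55..+15 mm, white frosted end for x +15..+55 mm. From above, notched end pointing away from you, the label is on the left face.
- frosted_end: The plate's white frosted end, 40 mm long; origin at its middle, 35 mm from the plate's centre along x, same axes. Its outer upper corner (+x, +z) is cut away: a notch 12 mm long, 10 mm high. A yellow label with black bars, 32 x 34 mm, is on its +y face only; the back is blank.
- stand: Fixed grey stand, alike from both ends and turned any way. Foot 130 x 70 x 6 mm; on it two cheeks 90 mm long, 12 mm thick, tops 21 mm above the bench, with a slot 9.5 mm wide along x between them. The plate rests on the slot's floor 6 mm above the bench. Origin at the centre of its underside.
- pad: Fixed logging pad; origin on the bench, x away from the robot at yaw 0, z up. White base 8 mm thick, x -110..+110 mm, y -170..+90 mm. A grey box 38 mm high stands along its far edge. The camera that reads the label is in the ceiling, straight above, out of sight.
- socket (a point): Centre of the mouth of the pad's vial socket, a round hole 28 mm in diameter and 26 mm deep in a blue block 56 x 56 mm whose top (this point) is 42 mm above the bench. It lies at x = -60 mm, y = -125 mm in the pad's frame. The foot of a vial fully down is 26 mm below this point.
- cross (a point): Centre of the black cross (50 mm lines) on the pad's top, 8 mm above the bench; at x = -30 mm, y = 0 in the pad's frame.
Mind the look-alikes: they are no part of the job. There is more than one size of the part that bears plate_center; the job needs the largest.

How it is judged:
By the outcome, as a careful person would: the job done as asked, in the order asked, and still so for the second after the job is handed in, while the arm keeps its last pose, push and grip.
It also fails if it takes over 54 s, if anything falls off the work surface, if the arm or the gripper's body presses on something with over 40 N, if the wrist force passes 120 N, or if a joint passes its speed limit or range.

## Robot

A 6-joint arm with a two-finger parallel gripper is mounted at the origin on the work surface. World frame = base frame: x ahead of the robot, y to its left, z up, the work surface at z = 0. Lengths are in mm, angles in rad, forces in N, time in s.
With the tool pointing down it reaches from about 350 to 875 mm from the base axis. Payload 15.5 kg.
Tool frame: the origin (TCP) lies on the mounting face of the last link; the fingertips stand ctrl.nose_length ahead of it and the grasp point (between the pads) lies 155 mm ahead of it (ctrl.nose_length is the distance from the TCP to the fingertips, in mm); z points along the fingers, y is the direction in which the jaws open and shut (so a half turn about z gives the same grasp; the last joint's range is limited). The gripper opens to 85 mm and grips with 20 to 120 N. Pads are 22 mm wide; open, the fingers measure 114 mm over their backs; the gripper's body (76 mm by 85 mm) begins 54 mm behind the grasp point. The pads swing forward as they close: fully open they stand 13 mm farther back than shut.
Start: joints at [-1.312, 0.494, 1.345, -0, 1.302, -0.096], TCP at [217.128, -586.075, 404.677] pointing down, gripper open.
Joint ranges: [-2.91, 2.91], [-0.82, 2.16], [0.22, 2.67], [-1.22, 4.37], [0.12, 2.79], [-3.08, 3.08]. Speed limits (rad/s): [1.89, 1.89, 2.57, 3.01, 3.01, 3.01].

## Interface

Orientations are given as a unit quaternion [w, x, y, z].
In Python, from cell import ctrl gives the robot as it stands. The module is installed in compiled form; this text tells all that it offers.
- The arm moves only by the shell command python3 -m pendant 'ROWS'. ROWS is JSON, a list of rows, each an object of numbers: "x", "y", "z": the shift along the tool's x, y, z in mm; "roll": the turn about the tool's z in degrees; "gripper": the closure, from 0 (fully open) to 1 (shut). A call has 1 to 8 rows; each row is the pose to reach, as a shift and turn from the pose commanded when the call began, along the tool's axes at that moment; what a row does not reach only later rows make up. A row lasts 1/12 s, in which the tool goes at most 41.7 mm and 7.16 degrees, less where a joint would pass 70% of its speed; a pose out of reach is approached as far as the arm can. A call with a gripper value outside its range is refused whole. The fingers move at their own pace and stop on an object; the grip force is fixed at half the most. Time passes only in rows, so rows that repeat a pose let the fingers close. It gives the time, the measured TCP pose, the force and the opening at its end, in the units of the state.
- ctrl.state(): the state, without advancing time (a new reading comes with each control period).
- ctrl.capture(name): name is "scene" or "side" or "wrist"; returns (picture, depth): 400x640x3 uint8, red, green, blue; 400x640 float32, mm along the optical axis (not along the pixel's ray), 0 where there is no reading.
- ctrl.camera_params(name): a dict with "vfov" (degrees; the focal length in pixels is half the picture's height over the tangent of half this angle, whatever the lens; pixels are square), "cx", "cy" (the principal point, pixels), "R" (3x3) and "t" (3): a world point X has camera coordinates R X + t; the wrist camera has in their place "tool_from_camera" (4x4, takes a point from camera to tool coordinates, whose origin is the TCP and whose axes are the flange's). Camera axes: x right, y down, z forward; pixel columns grow to the right and rows downward; lengths in mm; the calibration is good to about 2 mm. A picture is of the moment at which its call begins: read the wrist's pose just before it. camera_params takes no time and is no camera call.
- ctrl.close_job(): hands the job in, once; it reports no verdict.
The state is a dict: "time_s": time; "qpos": joint angles; "joint_velocities": joint speeds; "joint_torque": joint torques, N m; "ee_pos": TCP position; "ee_rot": TCP orientation; "contact_force": force on the tool from outside, world axes, zero at the start; "torque": the same for the moment, N m; "finger_gap": finger opening in mm.
Only numpy, scipy, OpenCV 4.12 (cv2) and the standard library are available. Lean on these libraries where they do the work, as an engineer would, in place of code of your own. Each camera call takes 0.05 s, during which the arm holds its last target.

## Working session

There is one attempt and no reset: what is moved stays moved. The work goes in short steps, Python scripts to look and compute and a shell command to move; the robot and the scene stay as the last step left them, time stands still between calls to the robot, and variables do not carry over. Pictures are saved under pics/ and viewed, and the job is handed in when it is done.

```bash
mkdir -p pics; ls
python3 - <<'E'
from cell import ctrl
import cv2,numpy as np
s=ctrl.state();print(s, ctrl.nose_length)
for n in("scene","side","wrist"):
    s=ctrl.state()
    p,d=ctrl.capture(n);cv2.imwrite(f"pics/{n}0.png",p[:,:,::-1]);np.savez(f"{n}0.npz",p=p,d=d,pos=s["ee_pos"],rot=s["ee_rot"])
    print(n,ctrl.camera_params(n))
E
```

```text
pics
{'time_s': 0.0, 'qpos': array([-1.31146915e+00,  4.94163851e-01,  1.34613412e+00, -9.82855088e-06,
        1.30245900e+00, -9.55591726e-02]), 'joint_velocities': array([ 0.00020348,  0.00099912, -0.00186531, -0.00226868,  0.00070985,
        0.00176588]), 'joint_torque': array([-6.20298553e-03, -8.82173896e+01, -3.83876288e+01, -6.44276461e-04,
        1.03224133e-02, -9.39686686e-06]), 'ee_pos': array([ 217.10651006, -585.92375917,  404.11113011]), 'ee_rot': array([-5.79817622e-04,  9.84297827e-01,  1.76514729e-01, -5.23377617e-05]), 'contact_force': array([ 0.50579302,  0.65296988, -0.11895369]), 'torque': array([ 0.00211126, -0.03024071, -0.02627332]), 'finger_gap': 85.40409437207175} 173.4
scene {'vfov': 48.08281352633098, 'cx': 319.98700168552125, 'cy': 196.2175486063998, 'R': array([[-0.79645052,  0.60444042,  0.01784213],
       [ 0.32131345,  0.44801077, -0.83429253],
       [-0.5122736 , -0.6587398 , -0.55103325]]), 't': array([ 396.47551635, -100.86878534, 1559.28276504])}
side {'vfov': 53.545669870367846, 'cx': 319.04222423988307, 'cy': 201.80574134734408, 'R': array([[ 0.99447826, -0.10377426, -0.01561712],
       [-0.07868094, -0.63883406, -0.76531062],
       [ 0.06944279,  0.76231355, -0.64347164]]), 't': array([-481.70320945,   76.98529676, 1017.66006967])}
wrist {'vfov': 68.63072479633982, 'cx': 317.58229542959253, 'cy': 196.92851600417492, 'tool_from_camera': array([[ 1.62397963e-04, -9.63771213e-01, -2.66730243e-01,
         6.58434412e+01],
       [ 9.99999593e-01, -8.01217172e-05,  8.98349204e-04,
        -7.48610679e-01],
       [-8.87173987e-04, -2.66730280e-01,  9.63770808e-01,
         3.12218158e+01],
       [ 0.00000000e+00,  0.00000000e+00,  0.00000000e+00,
         1.00000000e+00]])}
```

View pics/scene0.png

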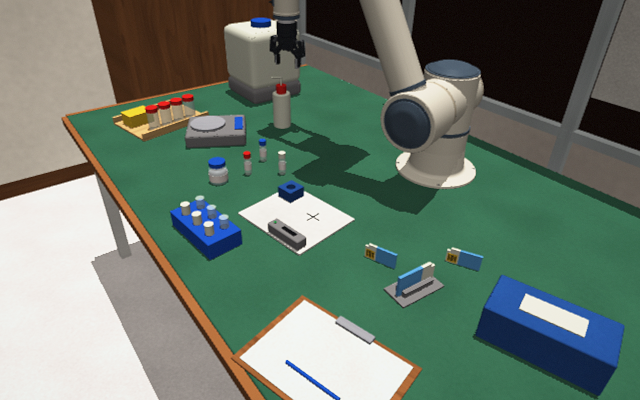

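View pics/side0.png

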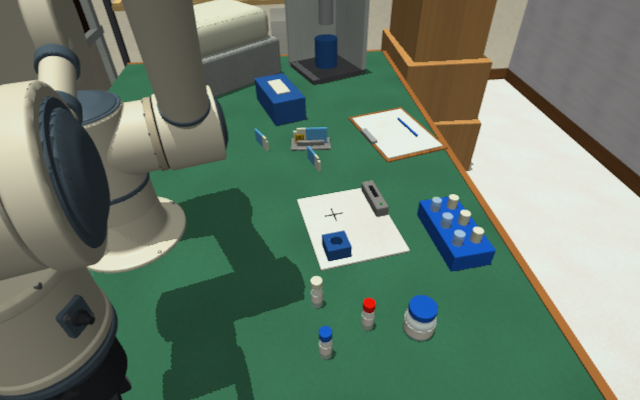

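View pics/wrist0.png

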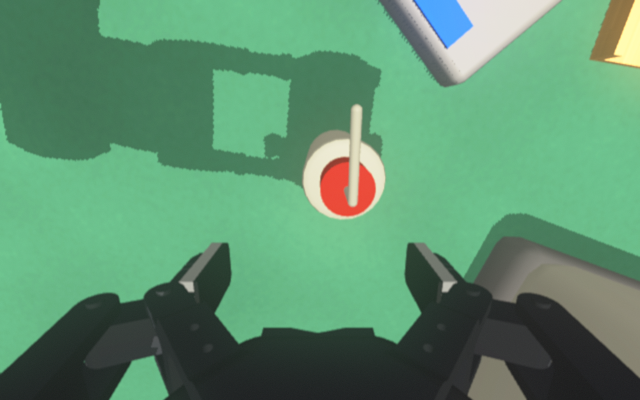

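```bash
cat > h.py <<'E'
import numpy as np,cv2
from cell import ctrl
from scipy.spatial.transform import Rotation as Ro
def cam(n,pos=None,rot=None):
    P=ctrl.camera_params(n);f=200/np.tan(np.radians(P["vfov"]/2));K=(f,P["cx"],P["cy"])
    if n=="wrist":
        M=P["tool_from_camera"];Rt=Ro.from_quat(np.r_[rot[1:],rot[0]]).as_matrix()
        Rw=Rt@M[:3,:3];c=pos+Rt@M[:3,3]
    else: Rw=P["R"].T;c=-Rw@P["t"]
    return K,Rw,c
class V:
    def __init__(s,n,file):
        z=np.load(file);s.p=z["p"];s.d=z["d"];s.K,s.R,s.c=cam(n,z["pos"],z["rot"])
        s.hsv=cv2.cvtColor(s.p,cv2.COLOR_RGB2HSV)
    def ray(s,uv):
        uv=np.atleast_2d(uv).astype(float);f,cx,cy=s.K
        return np.c_[(uv[:,0]-cx)/f,(uv[:,1]-cy)/f,np.ones(len(uv))]@s.R.T
    def plane(s,uv,z):
        r=s.ray(uv);return s.c+r*((z-s.c[2])/r[:,2])[:,None]
    def pts(s):
        v,u=np.mgrid[:400,:640];r=s.ray(np.c_[u.ravel(),v.ravel()])
        return (s.c+r*s.d.ravel()[:,None]).reshape(400,640,3)
    def proj(s,X):
        c=(np.atleast_2d(X)-s.c)@s.R;f,cx,cy=s.K
        return np.c_[f*c[:,0]/c[:,2]+cx,f*c[:,1]/c[:,2]+cy]
def snap(n,file):
    st=ctrl.state();p,d=ctrl.capture(n)
    np.savez(file+".npz",p=p,d=d,pos=st["ee_pos"],rot=st["ee_rot"]);cv2.imwrite(f"pics/{file}.png",p[:,:,::-1])
    return V(n,file+".npz")
E
python3 - <<'E'
from h import *
for n in("scene","side"):
    v=V(n,n+"0.npz");h=v.hsv;P=v.pts()
    masks={"red":((h[...,0]<8)|(h[...,0]>172))&(h[...,1]>150)&(h[...,2]>80),
     "blue":(h[...,0]>100)&(h[...,0]<125)&(h[...,1]>150)&(h[...,2]>60),
     "white":(h[...,1]<50)&(h[...,2]>150),"yellow":(h[...,0]>15)&(h[...,0]<30)&(h[...,1]>100)&(h[...,2]>100),"lblue":(h[...,0]>90)&(h[...,0]<112)&(h[...,1]>60)&(h[...,2]>120)}
    for k,m in masks.items():
        N,L,S,C=cv2.connectedComponentsWithStats(m.astype(np.uint8))
        for i in range(1,N):
            if S[i,4]<8: continue
            q=P[L==i];q=q[(v.d[L==i]>0)]
            if len(q)==0: continue
            med=np.median(q,0)
            if med[0]>1100 or med[0]<100 or med[2]>250 or med[2]<-20: continue
            print(n,k,C[i].round(1),S[i,:].tolist(),med.round(),"lo",np.percentile(q,2,0).round(),"hi",np.percentile(q,98,0).round())
a=cv2.imread("pics/scene0.png")[130:310,200:500];cv2.imwrite("pics/s0z.png",cv2.resize(a,(800,480),interpolation=2))
a=cv2.imread("pics/side0.png")[110:210,240:400];cv2.imwrite("pics/d0z.png",cv2.resize(a,(800,500),interpolation=2))
E
```

```text
scene red [280.7  88.5] [276, 84, 10, 10, 90] [ 246. -586.  159.] lo [ 225. -615.  140.] hi [ 261. -576.  168.]
scene red [168.5 103.2] [145, 94, 48, 20, 320] [ 594. -860.   90.] lo [ 4.940e+02 -1.111e+03 -1.000e+00] hi [ 691. -828.   95.]
scene red [246.4 154.5] [243, 151, 7, 8, 45] [ 547. -332.   75.] lo [ 467. -484.   -2.] hi [ 555. -323.   81.]
scene blue [238.1 122.6] [235, 117, 8, 12, 86] [ 427. -614.   51.] lo [ 397. -666.   47.] hi [ 455. -566.   54.]
scene blue [262.1 141.8] [259, 139, 7, 7, 45] [ 458. -384.   74.] lo [ 366. -522.   -3.] hi [ 468. -376.   80.]
scene blue [216.3 162.2] [208, 157, 17, 12, 165] [ 647. -346.   72.] lo [ 572. -495.   -3.] hi [ 670. -328.   75.]
scene blue [290.2 190.1] [278, 180, 26, 22, 332] [ 518. -124.   36.] lo [ 469. -164.    4.] hi [ 542. -102.   42.]
scene blue [206.7 232. ] [170, 201, 72, 59, 1921] [819. -60.  46.] lo [ 744. -206.    1.] hi [857. -15.  51.]
scene blue [385.6 257.7] [376, 248, 20, 21, 242] [490. 261.  24.] lo [481. 237.   2.] hi [499. 284.  43.]
scene blue [469.3 259.9] [458, 251, 24, 19, 153] [327. 391.  25.] lo [316. 370
[... 8719 characters left out ...]
[481. 351.  58.] hi [545. 365.  66.]
side lblue [258.4 131.9] [255, 128, 8, 8, 27] [323. 388.  44.] lo [312. 367.  38.] hi [336. 413.  46.]
side lblue [310.9 149.9] [307, 146, 9, 9, 28] [487. 259.  44.] lo [479. 236.   7.] hi [496. 337.  46.]
side lblue [455.4 228.4] [419, 196, 77, 62, 1931] [ 786. -139.   51.] lo [ 748. -218.   48.] hi [851. -29.  82.]
side lblue [336.  240.6] [322, 231, 29, 20, 331] [ 511. -135.   43.] lo [ 483. -162.   34.] hi [ 538. -107.   45.]
side lblue [423.1 306.4] [409, 295, 29, 24, 549] [ 644. -356.   76.] lo [ 621. -379.   72.] hi [ 668. -331.   78.]
side lblue [325.  331.4] [319, 326, 13, 12, 133] [ 456. -390.   81.] lo [ 445. -400.   77.] hi [ 466. -380.   83.]
```

View pics/s0z.png

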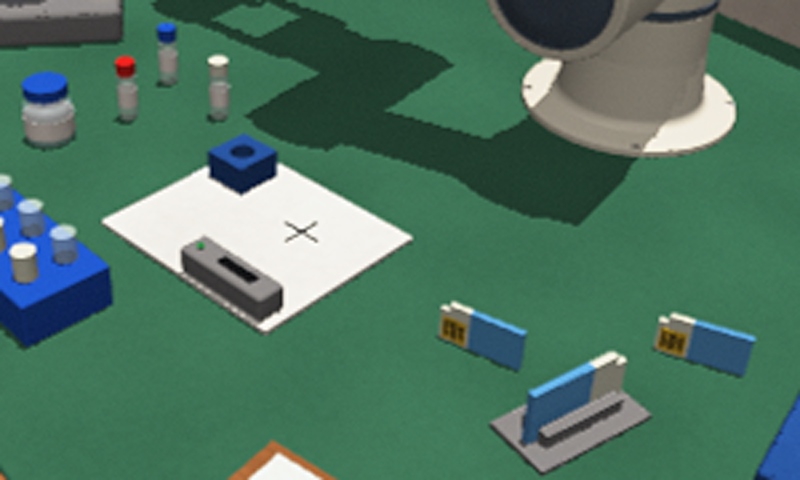

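View pics/d0z.png

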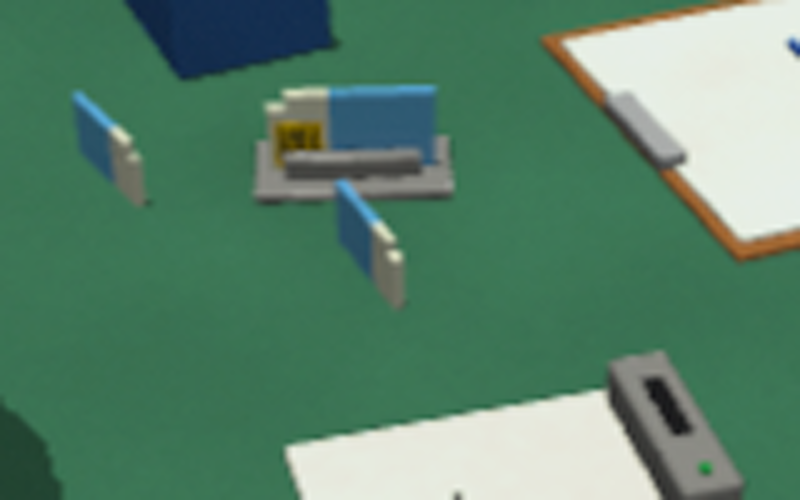

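The cropped views show the stand plate as the tallest of the three: its clear end is towards +x, and its label faces −y. The red vial is near (545,−337). The wrist picture shows a wash bottle under the gripper. I'll move over the red vial.

```bash
python3 -m pendant '[{"x":150,"y":-46,"z":0},{"x":300,"y":-92,"z":30},{"x":394,"y":-121,"z":50},{"x":394,"y":-121,"z":64},{"x":394,"y":-121,"z":64},{"x":394,"y":-121,"z":64},{"x":394,"y":-121,"z":64},{"x":394,"y":-121,"z":64}]'
python3 -m pendant '[{"x":77,"y":-24,"z":14}, {"x":77,"y":-24,"z":14}]'
```

```text
invalid input
invalid input
```

```bash
python3 -m pendant '[{"x":150,"y":-46,"z":0,"roll":0,"gripper":0},{"x":300,"y":-92,"z":30,"roll":0,"gripper":0},{"x":394,"y":-121,"z":50,"roll":0,"gripper":0},{"x":394,"y":-121,"z":64,"roll":0,"gripper":0},{"x":394,"y":-121,"z":64,"roll":0,"gripper":0},{"x":394,"y":-121,"z":64,"roll":0,"gripper":0},{"x":394,"y":-121,"z":64,"roll":0,"gripper":0},{"x":394,"y":-121,"z":64,"roll":0,"gripper":0}]'
```

```text
time_s: 0.82
ee_pos: [479.9, -384.6, 355.7]
ee_rot: [-0.0, 0.984, 0.176, -0.0]
contact_force: [0.3, -1.5, -0.5]
finger_gap: 85.3
```

```bash
python3 -m pendant '[{"x":38,"y":-11,"z":10,"roll":0,"gripper":0},{"x":70,"y":-21,"z":20,"roll":0,"gripper":0},{"x":70,"y":-21,"z":20,"roll":0,"gripper":0}]'
python3 - <<'E'
from h import *
v=snap("wrist","w1");s=ctrl.state();print(s["ee_pos"],s["ee_rot"])
h=v.hsv
m=((h[...,0]<8)|(h[...,0]>172))&(h[...,1]>150)&(h[...,2]>80)
N,L,S,C=cv2.connectedComponentsWithStats(m.astype(np.uint8))
for i in range(1,N):
    if S[i,4]>100:
        c,_=cv2.findContours((L==i).astype(np.uint8),0,1);(e)=cv2.fitEllipse(max(c,key=len))
        print(C[i],S[i],e,v.plane(C[i],80),v.plane(e[0],80))
E
```

```text
time_s: 1.07
ee_pos: [540.5, -338.0, 334.0]
ee_rot: [-0.001, 0.984, 0.178, -0.0]
contact_force: [-0.3, 0.9, -0.7]
finger_gap: 85.6
[ 538.86744989 -339.73923399  334.74229775] [-8.51623396e-04  9.83973140e-01  1.78314018e-01 -4.96118427e-04]
[322.78423237 197.95435685] [309 182  29  32 723] ((322.7978515625, 197.95001220703125), (28.37908935546875, 30.590120315551758), 3.4284443855285645) [[ 544.69729805 -339.54648699   80.        ]] [[ 544.70441026 -339.5552853    80.        ]]
```

View pics/w1.png

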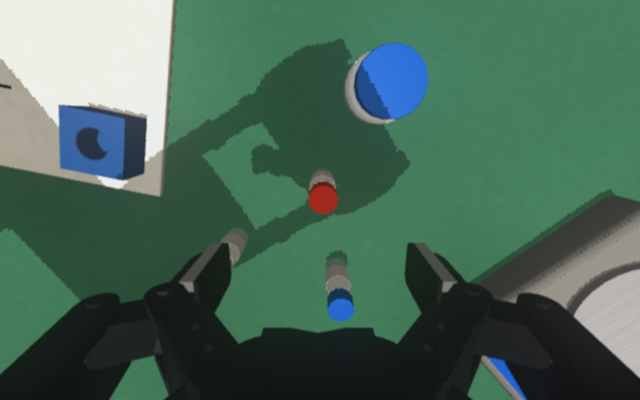

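The wrist view shows the red cap at pixel (323,198), which puts it at (544.7,−339.5). It measures 29 px across against an expected 30. The blue vial at (340,309) and the white one at (235,245) are clear of the fingers. I'm going down to TCP z=210.

```bash
python3 -m pendant '[{"x":5.5,"y":1.8,"z":30,"roll":0,"gripper":0},{"x":5.5,"y":1.8,"z":65,"roll":0,"gripper":0},{"x":5.5,"y":1.8,"z":100,"roll":0,"gripper":0},{"x":5.5,"y":1.8,"z":124,"roll":0,"gripper":0},{"x":5.5,"y":1.8,"z":124,"roll":0,"gripper":0},{"x":5.5,"y":1.8,"z":124,"roll":0,"gripper":0}]'
python3 -m pendant '[{"x":0,"y":0,"z":0,"roll":0,"gripper":0.4},{"x":0,"y":0,"z":0,"roll":0,"gripper":0.6},{"x":0,"y":0,"z":0,"roll":0,"gripper":0.75},{"x":0,"y":0,"z":0,"roll":0,"gripper":0.9},{"x":0,"y":0,"z":0,"roll":0,"gripper":0.9},{"x":0,"y":0,"z":0,"roll":0,"gripper":0.9},{"x":0,"y":0,"z":0,"roll":0,"gripper":0.9},{"x":0,"y":0,"z":0,"roll":0,"gripper":0.9}]'
python3 - <<'E'
from h import *
snap("side","d2");snap("wrist","w2")
E
```

```text
time_s: 1.62
ee_pos: [542.1, -342.4, 211.8]
ee_rot: [-0.001, 0.984, 0.176, -0.001]
contact_force: [0.8, -0.1, 0.0]
finger_gap: 85.3
time_s: 2.28
ee_pos: [542.9, -342.0, 213.0]
ee_rot: [0.0, 0.984, 0.177, 0.0]
contact_force: [-0.7, 0.1, 8.5]
finger_gap: 22.5
```

View pics/d2.png

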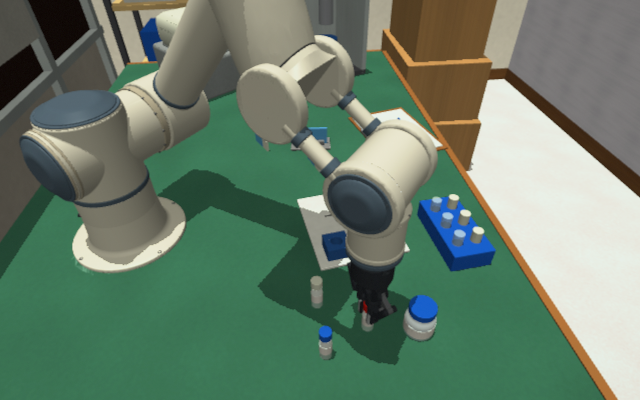

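View pics/w2.png

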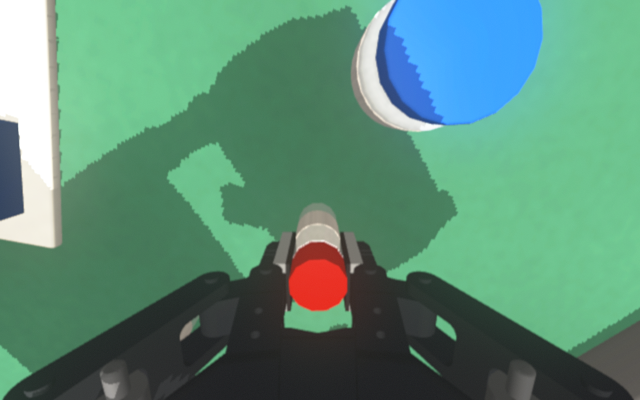

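The vial is held between the pads: the gap reads 22.5 mm and the cap is centred at (318,283) in the wrist view. I'm lifting it and taking a look at the socket.

```bash
python3 -m pendant '[{"x":0,"y":0,"z":-30,"roll":0,"gripper":0.9},{"x":0,"y":0,"z":-65,"roll":0,"gripper":0.9},{"x":0,"y":0,"z":-107,"roll":0,"gripper":0.9},{"x":-3,"y":-40,"z":-107,"roll":0,"gripper":0.9},{"x":-5,"y":-80,"z":-107,"roll":0,"gripper":0.9},{"x":-8,"y":-120,"z":-107,"roll":0,"gripper":0.9},{"x":-10,"y":-155,"z":-107,"roll":0,"gripper":0.9},{"x":-10,"y":-155,"z":-107,"roll":0,"gripper":0.9}]'
python3 -m pendant '[{"x":0,"y":0,"z":0,"roll":0,"gripper":0.9},{"x":0,"y":0,"z":0,"roll":0,"gripper":0.9}]'
python3 - <<'E'
from h import *
snap("wrist","w3");snap("side","d3")
E
```

```text
time_s: 3.05
ee_pos: [476.4, -195.1, 319.2]
ee_rot: [-0.002, 0.984, 0.177, -0.001]
contact_force: [0.9, -0.4, -1.0]
finger_gap: 22.7
time_s: 3.22
ee_pos: [480.0, -200.3, 319.6]
ee_rot: [0.0, 0.984, 0.177, 0.0]
contact_force: [0.7, -0.3, -0.5]
finger_gap: 22.7
```

View pics/w3.png

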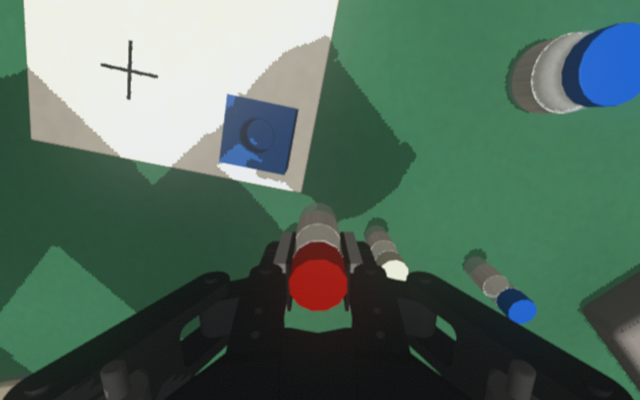

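Run:
```python
from h import *
v=V("wrist","w3.npz");h=v.hsv
m=(h[...,0]>100)&(h[...,0]<130)&(h[...,1]>110);m[:, 310:]=0;m[200:]=0
N,L,S,C=cv2.connectedComponentsWithStats(m.astype(np.uint8));i=1+S[1:,4].argmax()
c,_=cv2.findContours((L==i).astype(np.uint8),0,1);c=max(c,key=len)
q=cv2.approxPolyDP(cv2.convexHull(c),4,True)[:,0];print(q.tolist(),v.plane(q,42).round(1).tolist())
r=cv2.minAreaRect(c);b=cv2.boxPoints(r);w=v.plane(b,42);print(b.tolist(),w.round(1).tolist(),w.mean(0),[np.linalg.norm(w[k]-w[k-1]) for k in range(4)])
print("cross",v.plane([129.5,71],8))
a=v.p[70:200,190:320,::-1];cv2.imwrite("pics/w3z.png",cv2.resize(a,None,fx=4.5,fy=4.5,interpolation=2))
red=((h[...,0]<8)|(h[...,0]>172))&(h[...,1]>150)&(h[...,2]>80)
ys,xs=np.nonzero(red);c,_=cv2.findContours(red.astype(np.uint8),0,1);print(cv2.minEnclosingCircle(max(c,key=len)),v.c)
P=v.pts();print(np.median(P[red],0), P[270:282,312:324].reshape(-1,3).mean(0))
d=V("side","d0.npz") if 0 else V("side","side0.npz")
print("side proj check", d.proj(np.r_[w,[[541,-10,8]]]).round(1).tolist())
```

```text
[[295, 110], [283, 173], [220, 161], [224, 139], [255, 108], [269, 104]] [[539.8, -158.5, 42.0], [487.5, -165.8, 42.0], [478.8, -112.8, 42.0], [497.6, -111.0, 42.0], [530.0, -127.8, 42.0], [536.9, -137.4, 42.0]]
[[219.3048095703125, 161.0037078857422], [231.79551696777344, 96.76578521728516], [297.21112060546875, 109.48548889160156], [284.72039794921875, 173.72341918945312]] [[478.6, -112.2, 42.0], [531.8, -107.9, 42.0], [540.7, -160.0, 42.0], [487.4, -167.4, 42.0]] [ 509.63136418 -136.89324303   42.        ] [np.float64(55.90626710250647), np.float64(53.37205902691536), np.float64(52.83904077346023), np.float64(53.828438650749966)]
cross [[519.76656814  -7.53097344   8.        ]]
((317.5, 276.5), 34.12487030029297) [ 541.48496987 -176.73471145  288.44112632]
[ 484.13953989 -198.39128376  185.85239705] [ 485.15712319 -197.82925728  186.07245669]
side proj check [[321.2, 235.1], [343.2, 232.0], [350.5, 247.5], [327.8, 251.9], [340.8, 215.0]]
```

View pics/w3z.png

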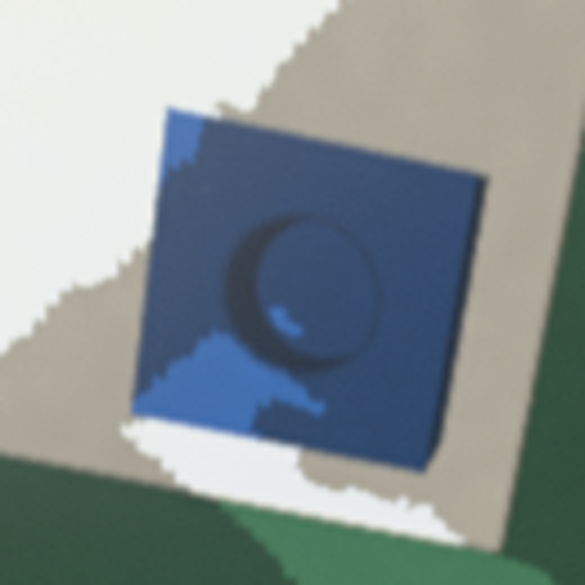

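Run:
```python
from h import *
v=V("wrist","w3.npz")
s=v.plane([256.5,134.4],42)[0];print("socket",s)
for z in(184,186,188): print("cap",z,v.plane([318.5,281.5],z)[0])
c=v.plane([318.5,281.5],186)[0]
for z in (106,): print("foot proj if upright",v.proj([c[0],c[1],z]), "radius px", 12*v.K[0]/((np.array([c[0],c[1],z])-v.c)@v.R[:,2]))
print("state",np.load("w3.npz")["pos"],np.load("w3.npz")["rot"])
# block in side view: hole/pad yaw
d=V("side","side0.npz");print("socket proj side",d.proj(s),"scene",V("scene","scene0.npz").proj(s))
for n,uv in(("side",[335,214]),("scene",[313,216.5])): print("cross",n,V(n,n+"0.npz").plane(uv,8))
a=cv2.imread("pics/side0.png")[180:275,285:415];cv2.imwrite("pics/d0p.png",cv2.resize(a,None,fx=6,fy=6,interpolation=2))
a=cv2.imread("pics/scene0.png")[170:260,230:360];cv2.imwrite("pics/s0p.png",cv2.resize(a,None,fx=6,fy=6,interpolation=2))
a=cv2.imread("pics/w3.png")[190:320,255:385];cv2.imwrite("pics/w3v.png",cv2.resize(a,None,fx=4.5,fy=4.5,interpolation=2))
```

```text
socket [ 510.51351137 -135.09278671   42.        ]
cap 184 [ 481.62987156 -199.57109863  184.        ]
cap 186 [ 482.77606943 -199.13379221  186.        ]
cap 188 [ 483.9222673 -198.6964858  188.       ]
foot proj if upright [[317.89010213 215.26016772]] radius px 18.25837162522352
state [ 479.98010919 -200.31867976  319.6092724 ] [4.73187693e-04 9.84259891e-01 1.76725788e-01 4.88728348e-04]
socket proj side [[335.94191778 240.87292799]] scene [[290.05781062 185.565791  ]]
cross side [[526.39299821  -4.26739882   8.        ]]
cross scene [[520.80379588  -3.1937919    8.        ]]
```

View pics/d0p.png

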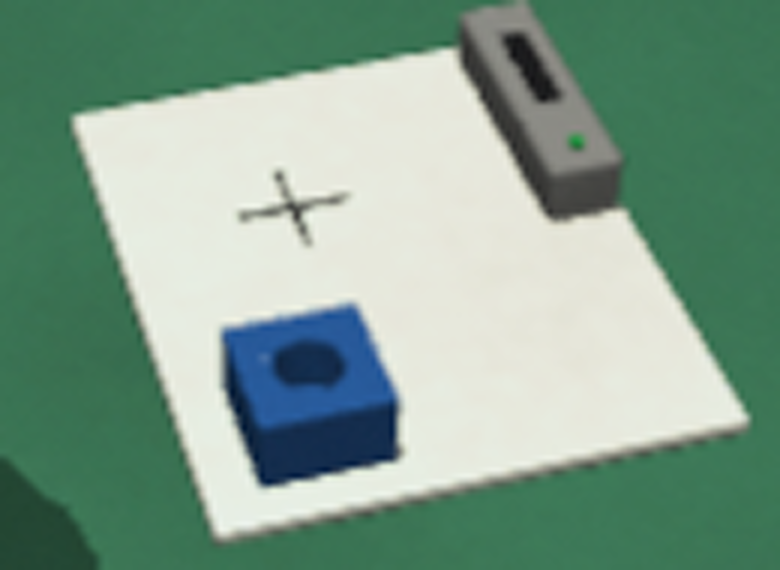

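View pics/s0p.png

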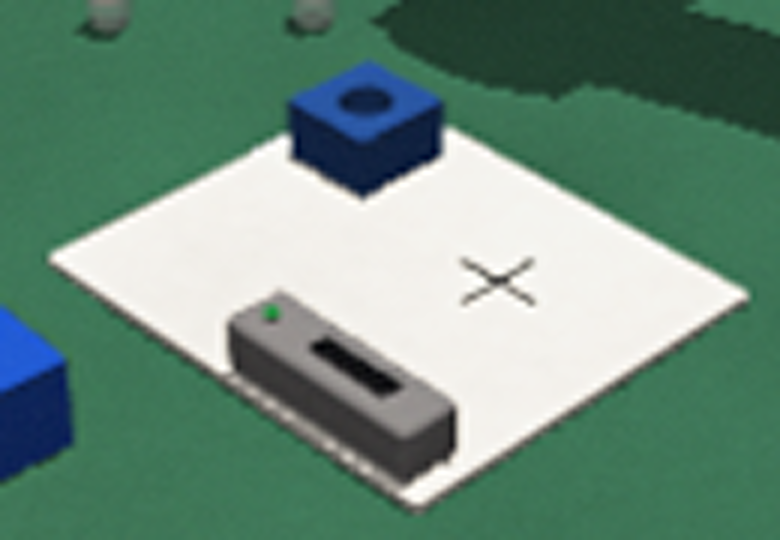

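View pics/w3v.png

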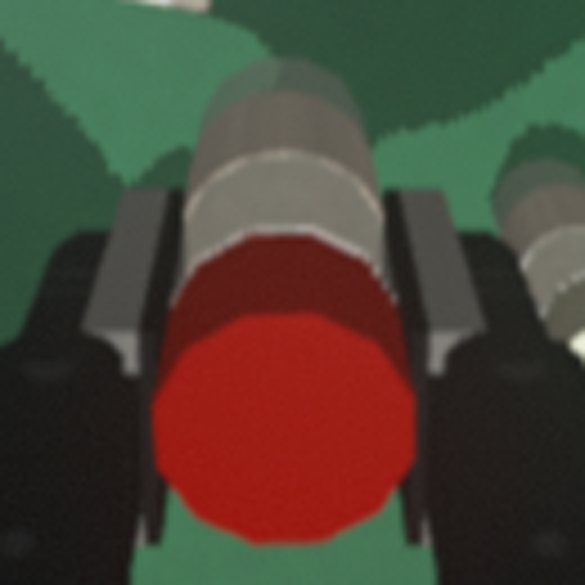

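Run:
```python
from h import *
v=V("wrist","w3.npz")
c=v.plane([317.5,284.7],186)[0]; f=v.plane([317.8,220.1],106)[0];print(c,f, v.proj([c[0],c[1],106]))
s=np.array([510.5,-135.1,42]);R=Ro.from_quat(np.r_[np.load("w3.npz")["rot"][1:],np.load("w3.npz")["rot"][0]]).as_matrix()
for p in(c,f,(c+f)/2):
    d=s-p;d[2]=0;print((R.T@d).round(1))
```

```text
[ 481.30258971 -199.26038172  186.        ] [ 479.59329165 -200.25294462  106.        ] [[317.29095674 217.31114092]]
[ 49.7 -50.   -0. ]
[ 51.6 -50.3  -0. ]
[ 50.7 -50.2  -0. ]
```

```bash
python3 -m pendant '[{"x":26,"y":-25,"z":0,"roll":0,"gripper":0.9},{"x":51,"y":-50.2,"z":20,"roll":0,"gripper":0.9},{"x":51,"y":-50.2,"z":46,"roll":0,"gripper":0.9},{"x":51,"y":-50.2,"z":46,"roll":0,"gripper":0.9},{"x":51,"y":-50.2,"z":46,"roll":0,"gripper":0.9},{"x":51,"y":-50.2,"z":46,"roll":0,"gripper":0.9}]'
python3 - <<'E'
from h import *
snap("wrist","w4");snap("side","d4");snap("scene","s4")
a=cv2.imread("pics/d4.png")[170:290,270:430];b=cv2.imread("pics/s4.png")[110:230,220:380]
cv2.imwrite("pics/c4.png",cv2.resize(np.hstack([a,b]),(800,300),interpolation=2))
E
```

```text
time_s: 3.82
ee_pos: [510.2, -136.4, 273.9]
ee_rot: [0.0, 0.984, 0.176, 0.0]
contact_force: [-0.1, 0.0, -0.9]
finger_gap: 22.5
```

View pics/c4.png

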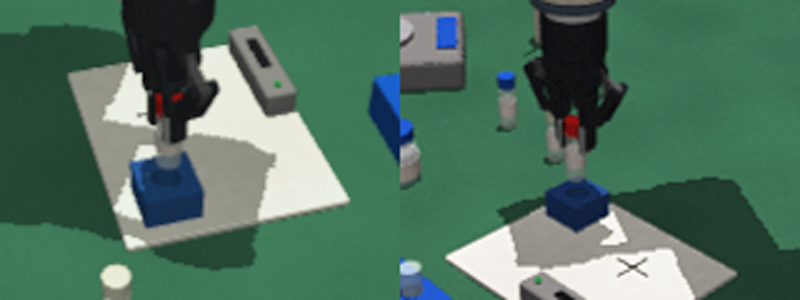

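View pics/w4.png

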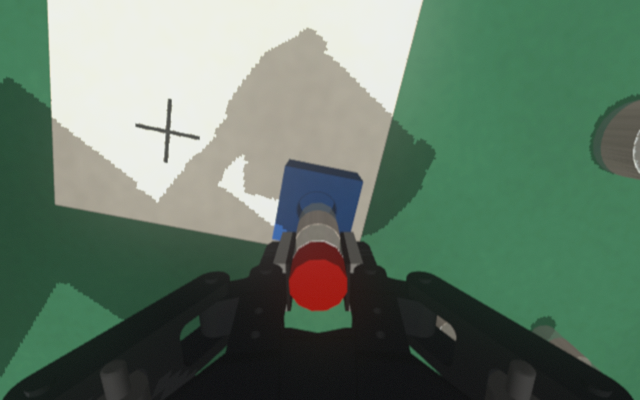

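The three views agree: the foot is over the hole (socket block at about (318,200) in the wrist view). Lowering.

```bash
python3 -m pendant '[{"x":0,"y":0,"z":12,"roll":0,"gripper":0.9},{"x":0,"y":0,"z":22,"roll":0,"gripper":0.9},{"x":0,"y":0,"z":30,"roll":0,"gripper":0.9},{"x":0,"y":0,"z":30,"roll":0,"gripper":0.9}]'
python3 -m pendant '[{"x":0,"y":0,"z":6,"roll":0,"gripper":0.9},{"x":0,"y":0,"z":11,"roll":0,"gripper":0.9},{"x":0,"y":0,"z":15,"roll":0,"gripper":0.9},{"x":0,"y":0,"z":15,"roll":0,"gripper":0.9}]'
```

```text
time_s: 4.3
ee_pos: [509.5, -135.4, 242.0]
ee_rot: [-0.001, 0.984, 0.176, -0.001]
contact_force: [0.0, 0.2, -0.5]
finger_gap: 22.5
time_s: 4.63
ee_pos: [510.1, -135.3, 228.2]
ee_rot: [0.0, 0.984, 0.177, 0.0]
contact_force: [0.3, -0.5, 1.4]
finger_gap: 23.1
```

```bash
python3 -m pendant '[{"x":0,"y":0,"z":1,"roll":0,"gripper":0.9},{"x":0,"y":0,"z":1,"roll":0,"gripper":0.9}]'
python3 - <<'E'
from h import *
snap("wrist","w5");snap("side","d5");snap("scene","s5")
a=cv2.imread("pics/d5.png")[170:290,270:430];b=cv2.imread("pics/s5.png")[110:230,220:380]
cv2.imwrite("pics/c5.png",cv2.resize(np.hstack([a,b]),(800,300),interpolation=2))
E
```

```text
time_s: 4.8
ee_pos: [510.2, -135.3, 228.1]
ee_rot: [0.0, 0.984, 0.176, 0.001]
contact_force: [-3.2, 2.0, 21.9]
finger_gap: 22.6
```

View pics/c5.png

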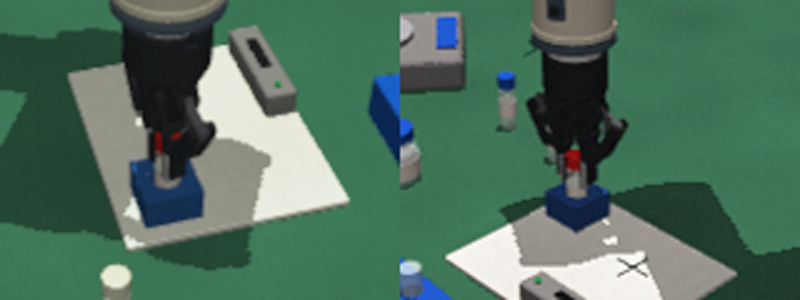

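The push came to 22 N at the height expected for the socket floor, so the vial is fully down. Releasing it and retracting.

```bash
python3 -m pendant '[{"x":0,"y":0,"z":-1,"roll":0,"gripper":0.7},{"x":0,"y":0,"z":-1,"roll":0,"gripper":0.4},{"x":0,"y":0,"z":-1,"roll":0,"gripper":0},{"x":0,"y":0,"z":-1,"roll":0,"gripper":0},{"x":0,"y":0,"z":-1,"roll":0,"gripper":0},{"x":0,"y":0,"z":-40,"roll":0,"gripper":0},{"x":0,"y":0,"z":-80,"roll":0,"gripper":0},{"x":0,"y":0,"z":-120,"roll":0,"gripper":0}]'
python3 - <<'E'
from h import *
snap("wrist","w6");snap("side","d6");snap("scene","s6")
a=cv2.imread("pics/d6.png")[170:290,270:430];b=cv2.imread("pics/s6.png")[110:230,220:380]
cv2.imwrite("pics/c6.png",cv2.resize(np.hstack([a,b]),(800,300),interpolation=2))
E
```

```text
time_s: 5.62
ee_pos: [509.6, -135.1, 348.1]
ee_rot: [-0.001, 0.984, 0.176, -0.001]
contact_force: [0.8, -0.2, -0.4]
finger_gap: 85.2
```

View pics/c6.png

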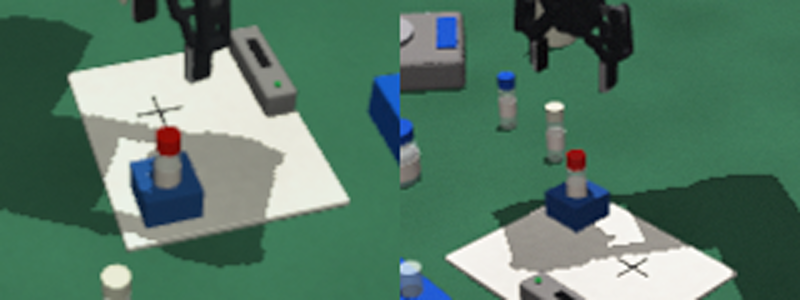

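View pics/w6.png

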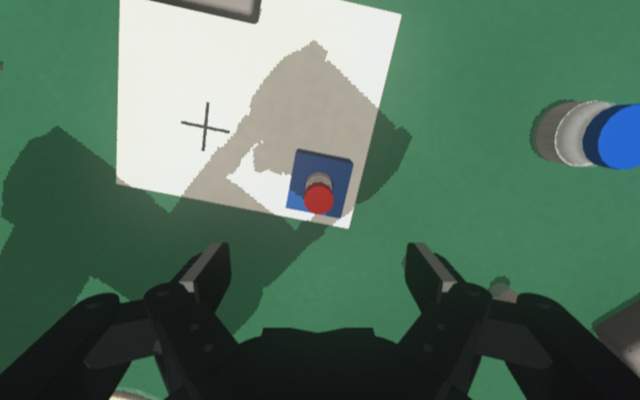

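The red vial now stands alone in the socket (wrist view (318,198)), upright in all views. Heading for the stand.

```bash
python3 -m pendant '[{"x":13,"y":-39,"z":0,"roll":5,"gripper":0},{"x":26,"y":-78,"z":0,"roll":10,"gripper":0},{"x":39,"y":-117,"z":0,"roll":15,"gripper":0},{"x":52,"y":-156,"z":0,"roll":20.3,"gripper":0},{"x":65,"y":-195,"z":0,"roll":20.3,"gripper":0},{"x":78,"y":-234,"z":0,"roll":20.3,"gripper":0},{"x":91,"y":-273,"z":0,"roll":20.3,"gripper":0},{"x":104,"y":-312,"z":0,"roll":20.3,"gripper":0}]'
python3 - <<'E'
from h import *
s=ctrl.state();print(s["ee_pos"],s["ee_rot"],s["qpos"].round(2))
E
```

```text
time_s: 6.43
ee_pos: [498.3, 195.4, 346.1]
ee_rot: [0.0, 1.0, 0.0, -0.001]
contact_force: [1.9, -0.2, 0.2]
finger_gap: 85.5
[498.25387053 195.39293786 346.06650619] [ 2.20408819e-04  9.99999593e-01  2.10617641e-04 -8.48945915e-04] [0.26 0.44 1.64 0.   1.07 1.83]
```

```bash
python3 -m pendant '[{"x":0,"y":-41,"z":0,"roll":0,"gripper":0},{"x":0,"y":-82,"z":0,"roll":0,"gripper":0},{"x":0,"y":-123,"z":0,"roll":0,"gripper":0},{"x":0,"y":-164,"z":0,"roll":0,"gripper":0},{"x":0,"y":-164,"z":0,"roll":0,"gripper":0},{"x":0,"y":-164,"z":0,"roll":0,"gripper":0},{"x":0,"y":-164,"z":0,"roll":0,"gripper":0}]'
python3 - <<'E'
from h import *
v=snap("wrist","w7");z=np.load("w7.npz");print(z["pos"],z["rot"])
d=snap("side","d7");P=d.pts();h=d.hsv
m=((h[...,0]<8)|(h[...,0]>172))&(h[...,1]>150)&(h[...,2]>80);q=P[m];q=q[np.linalg.norm(q[:,:2]-[510,-135],axis=1)<40];print("vial top",np.percentile(q,95,0),np.median(q,0))
E
```

```text
time_s: 7.02
ee_pos: [498.6, 357.1, 345.9]
ee_rot: [0.001, 1.0, 0.001, -0.001]
contact_force: [-0.2, -0.2, -0.6]
finger_gap: 85.3
[498.58348457 357.13557035 345.91975771] [ 6.70335649e-04  9.99999206e-01  5.72550156e-04 -9.00515968e-04]
vial top [ 520.31223735 -127.40530519   98.12077933] [ 511.41396601 -140.37519811   95.56962297]
```

View pics/w7.png

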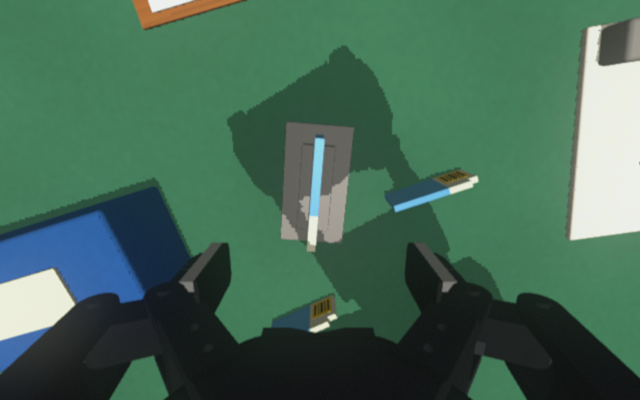

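View pics/d7.png

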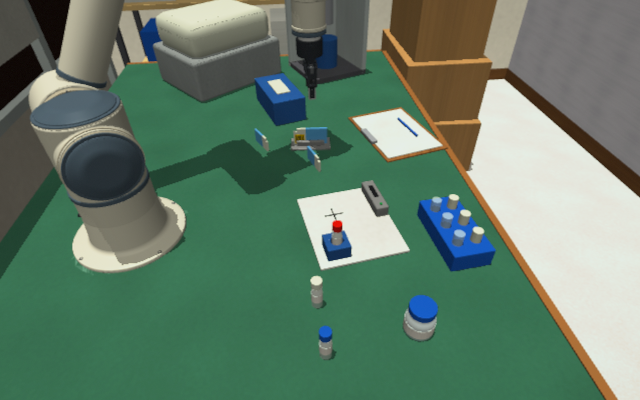

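Run:
```python
from h import *
v=V("wrist","w7.npz");h=v.hsv
m=(h[...,0]>90)&(h[...,0]<125)&(h[...,1]>60)&(h[...,2]>150);m[:,:290]=0;m[:,345:]=0;m[:120]=0;m[255:]=0
c,_=cv2.findContours(m.astype(np.uint8),0,1);c=max(c,key=len);r=cv2.minAreaRect(c);b=cv2.boxPoints(r)
w=v.plane(b,62);print(r,w.round(1).tolist())
e=np.array([(w[k]+w[k-1])/2 for k in range(4)]);L=[np.linalg.norm(w[k]-w[k-1]) for k in range(4)];print(L)
k=np.argsort(L)[:2];e=e[k];e=e[e[:,0].argsort()];print("frost side, clear end",e);u=(e[0]-e[1])/np.linalg.norm(e[0]-e[1]);print("yaw",np.degrees(np.arctan2(u[1],u[0])),"center",e[1]+u*55)
a=v.p[100:270,240:420,::-1];cv2.imwrite("pics/w7z.png",cv2.resize(a,None,fx=3.5,fy=3.5,interpolation=2))
```

```text
((316.60546875, 176.5079803466797), (10.107400894165039, 77.76201629638672), 4.332313537597656) [[476.9, 364.8, 62.0], [546.3, 359.3, 62.0], [545.6, 350.8, 62.0], [476.2, 355.6, 62.0]]
[np.float64(9.204507475165755), np.float64(69.55863316271987), np.float64(8.562857252893748), np.float64(69.61511854911812)]
frost side, clear end [[476.55882338 360.19396084  62.        ]
 [545.95534185 355.06038216  62.        ]]
yaw 175.76927441936297 center [491.10521361 359.11789765  62.        ]
```

View pics/w7z.png

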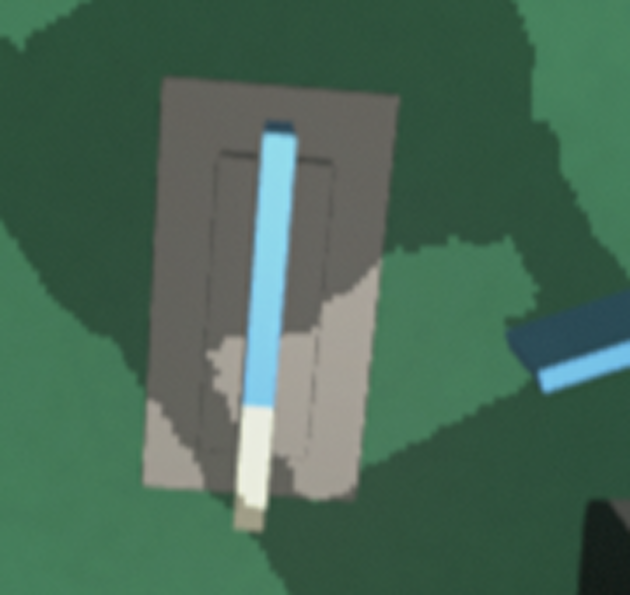

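In the wrist view, the clear end's tip is at (319,136), the clear/frosted boundary is at (314,216), and the frosted tip is at (311,248). The clear part measures 69.5 × 8.5 mm, as it should, and the plate's x axis is at yaw 175.8°. Next I'll descend on the clear end at plate x = −25.

```bash
python3 -m pendant '[{"x":17.5,"y":0,"z":30,"roll":4.2,"gripper":0.3},{"x":17.5,"y":0,"z":65,"roll":4.2,"gripper":0.3},{"x":17.5,"y":0,"z":95,"roll":4.2,"gripper":0.3},{"x":17.5,"y":0,"z":105,"roll":4.2,"gripper":0.3},{"x":17.5,"y":0,"z":105,"roll":4.2,"gripper":0.3},{"x":17.5,"y":0,"z":105,"roll":4.2,"gripper":0.3}]'
python3 - <<'E'
from h import *
v=snap("wrist","w8");z=np.load("w8.npz");print(z["pos"],z["rot"])
E
```

```text
time_s: 7.62
ee_pos: [516.8, 356.9, 242.9]
ee_rot: [0.0, 0.999, -0.037, -0.0]
contact_force: [0.8, -0.3, 0.5]
finger_gap: 59.6
[516.84977539 356.91842498 242.93136875] [ 4.61159166e-05  9.99321926e-01 -3.68196218e-02 -2.90920290e-05]
```

View pics/w8.png

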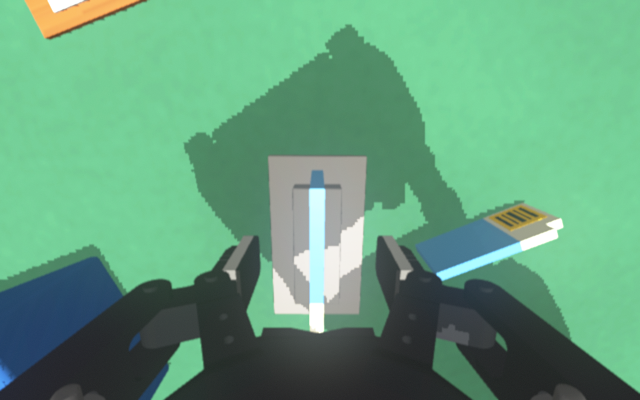

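The plate is centred between the fingers at column 317 and parallel to them. The look-alike on the right at (430,270) is clear. Descending and closing.

```bash
python3 -m pendant '[{"x":0,"y":0,"z":20,"roll":0,"gripper":0.3},{"x":0,"y":0,"z":38,"roll":0,"gripper":0.4},{"x":0,"y":0,"z":43,"roll":0,"gripper":0.5},{"x":0,"y":0,"z":43,"roll":0,"gripper":0.6},{"x":0,"y":0,"z":43,"roll":0,"gripper":0.7},{"x":0,"y":0,"z":43,"roll":0,"gripper":0.8},{"x":0,"y":0,"z":43,"roll":0,"gripper":1},{"x":0,"y":0,"z":43,"roll":0,"gripper":1}]'
python3 -m pendant '[{"x":0,"y":0,"z":0,"roll":0,"gripper":1},{"x":0,"y":0,"z":0,"roll":0,"gripper":1},{"x":0,"y":0,"z":0,"roll":0,"gripper":1}]'
```

```text
time_s: 8.33
ee_pos: [516.8, 357.7, 200.6]
ee_rot: [-0.001, 0.999, -0.036, 0.001]
contact_force: [-1.1, -0.0, 10.0]
finger_gap: 7.0
time_s: 8.58
ee_pos: [516.8, 357.7, 200.7]
ee_rot: [-0.001, 0.999, -0.036, 0.001]
contact_force: [-1.3, -0.3, 8.3]
finger_gap: 7.1
```

```bash
python3 -m pendant '[{"x":0,"y":0,"z":-20,"roll":0,"gripper":1},{"x":0,"y":0,"z":-55,"roll":0,"gripper":1},{"x":0,"y":0,"z":-90,"roll":0,"gripper":1},{"x":0,"y":0,"z":-90,"roll":0,"gripper":1},{"x":26,"y":31,"z":-90,"roll":0,"gripper":1},{"x":52,"y":62,"z":-90,"roll":0,"gripper":1},{"x":78,"y":93,"z":-90,"roll":0,"gripper":1},{"x":104,"y":124,"z":-90,"roll":0,"gripper":1}]'
python3 -m pendant '[{"x":26,"y":32,"z":0,"roll":0,"gripper":1},{"x":26,"y":32,"z":35,"roll":0,"gripper":1},{"x":26,"y":32,"z":60,"roll":0,"gripper":1},{"x":26,"y":32,"z":60,"roll":0,"gripper":1},{"x":26,"y":32,"z":60,"roll":0,"gripper":1}]'
python3 - <<'E'
from h import *
v=snap("side","d9");snap("wrist","w9");snap("scene","s9")
a=cv2.imread("pics/d9.png")[80:200,260:420];b=cv2.imread("pics/s9.png")[160:280,270:430]
cv2.imwrite("pics/c9.png",cv2.resize(np.hstack([a,b]),(800,300),interpolation=2))
E
```

```text
time_s: 9.25
ee_pos: [611.9, 224.8, 290.0]
ee_rot: [-0.0, 0.999, -0.036, 0.001]
contact_force: [-0.0, 1.3, -1.4]
finger_gap: 7.0
time_s: 9.67
ee_pos: [634.4, 192.4, 228.9]
ee_rot: [0.0, 0.999, -0.036, -0.001]
contact_force: [0.4, 1.1, -0.7]
finger_gap: 7.1
```

View pics/c9.png

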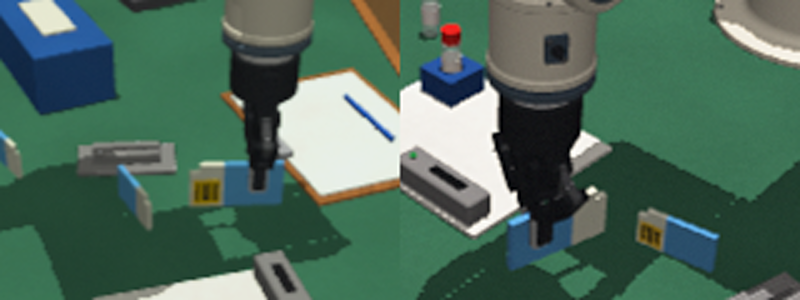

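View pics/w9.png

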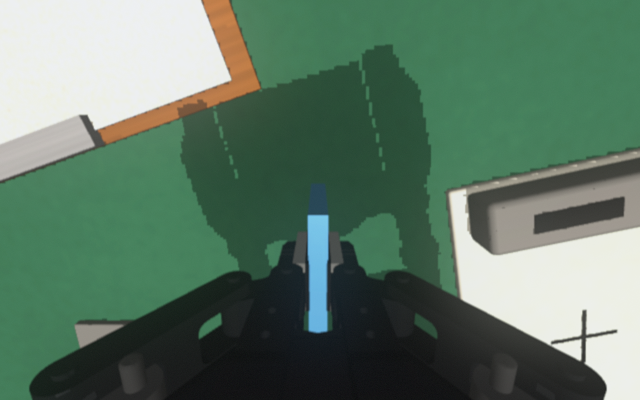

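The plate hangs level: its clear end is up front in the wrist view at (318,215–330), with no fingers on the frosted end, and the stand is empty. The tool can't tilt, so I'll tip the plate instead. I'll stand it on its edge on free bench, nudge it over label up between the fingers, and regrasp it across its 56 mm width.

```bash
python3 -m pendant '[{"x":0,"y":0,"z":20,"roll":0,"gripper":1},{"x":0,"y":0,"z":30,"roll":0,"gripper":1},{"x":0,"y":0,"z":33,"roll":0,"gripper":1},{"x":0,"y":0,"z":34,"roll":0,"gripper":1},{"x":0,"y":0,"z":34,"roll":0,"gripper":1}]'
```

```text
time_s: 10.23
ee_pos: [634.9, 192.6, 195.7]
ee_rot: [-0.0, 0.999, -0.036, 0.0]
contact_force: [0.3, 0.5, -0.8]
finger_gap: 7.0
```

```bash
python3 -m pendant '[{"x":0,"y":0,"z":1,"roll":0,"gripper":1},{"x":0,"y":0,"z":1.5,"roll":0,"gripper":1},{"x":0,"y":0,"z":1.5,"roll":0,"gripper":1}]'
```

```text
time_s: 10.48
ee_pos: [635.0, 192.5, 194.7]
ee_rot: [-0.0, 0.999, -0.036, 0.001]
contact_force: [-1.9, -0.1, 6.0]
finger_gap: 7.3
```

Contact at the expected height. Opening slightly, to a gap of about 28 mm.

```bash
python3 -m pendant '[{"x":0,"y":0,"z":0,"roll":0,"gripper":0.85},{"x":0,"y":0,"z":0,"roll":0,"gripper":0.75},{"x":0,"y":0,"z":0,"roll":0,"gripper":0.67},{"x":0,"y":0,"z":0,"roll":0,"gripper":0.67},{"x":0,"y":0,"z":-8,"roll":0,"gripper":0.67},{"x":-10,"y":0,"z":-15,"roll":0,"gripper":0.67},{"x":-20,"y":0,"z":-15,"roll":0,"gripper":0.67},{"x":-20,"y":0,"z":-15,"roll":0,"gripper":0.67}]'
python3 - <<'E'
from h import *
v=snap("side","d10");snap("wrist","w10");snap("scene","s10")
a=cv2.imread("pics/d10.png")[80:200,260:420];b=cv2.imread("pics/s10.png")[160:280,270:430]
cv2.imwrite("pics/c10.png",cv2.resize(np.hstack([a,b]),(800,300),interpolation=2))
E
```

```text
time_s: 11.15
ee_pos: [613.0, 194.1, 209.6]
ee_rot: [0.0, 0.999, -0.036, -0.0]
contact_force: [-0.0, 1.0, 0.3]
finger_gap: 28.1
```

View pics/c10.png

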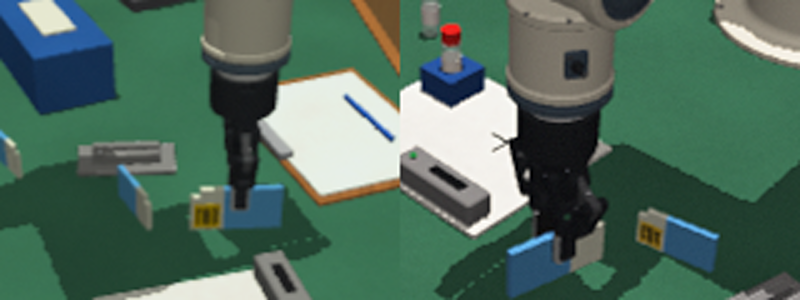

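View pics/w10.png

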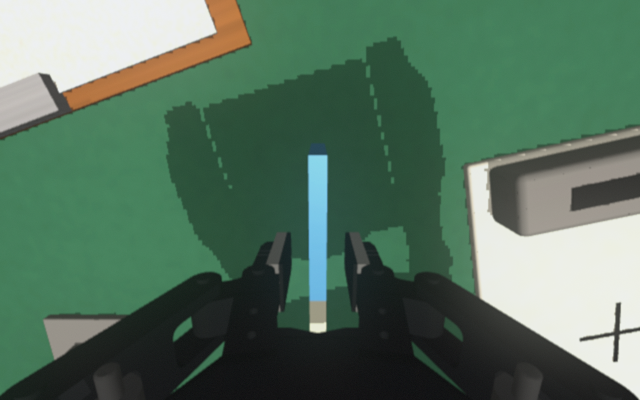

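The plate stands on its edge between the fingers (clear end at (318,155) in the wrist view), and the pad is clear of the frosted part. Nudging toward +y.

```bash
python3 -m pendant '[{"x":0,"y":-5,"z":0,"roll":0,"gripper":0.67},{"x":0,"y":-9,"z":0,"roll":0,"gripper":0.67},{"x":0,"y":-12,"z":0,"roll":0,"gripper":0.67},{"x":0,"y":-15,"z":0,"roll":0,"gripper":0.67},{"x":0,"y":-18,"z":0,"roll":0,"gripper":0.67},{"x":0,"y":-20,"z":0,"roll":0,"gripper":0.67},{"x":0,"y":-20,"z":0,"roll":0,"gripper":0.67}]'
python3 - <<'E'
from h import *
v=snap("side","d11");snap("wrist","w11");snap("scene","s11")
a=cv2.imread("pics/d11.png")[80:200,260:420];b=cv2.imread("pics/s11.png")[160:280,270:430]
cv2.imwrite("pics/c11.png",cv2.resize(np.hstack([a,b]),(800,300),interpolation=2))
E
```

```text
time_s: 11.88
ee_pos: [616.3, 214.3, 208.6]
ee_rot: [-0.0, 0.999, -0.036, 0.0]
contact_force: [-0.2, 1.0, 0.8]
finger_gap: 28.2
```

View pics/c11.png

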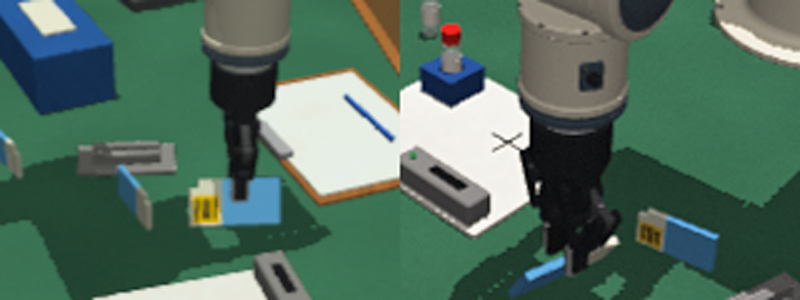

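View pics/w11.png

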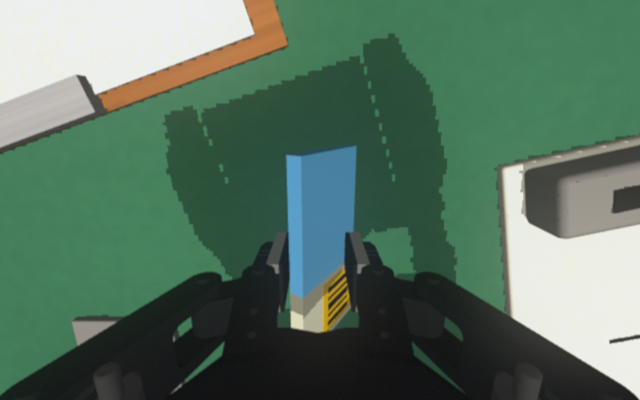

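It went as planned: the plate leans on the +y finger, with the label (340,297) now facing up. I'll open slowly while lowering to let it down.

```bash
python3 -m pendant '[{"x":0,"y":0,"z":4,"roll":0,"gripper":0.58},{"x":0,"y":0,"z":9,"roll":0,"gripper":0.49},{"x":0,"y":0,"z":14,"roll":0,"gripper":0.4},{"x":0,"y":0,"z":19,"roll":0,"gripper":0.31},{"x":0,"y":0,"z":24,"roll":0,"gripper":0.22},{"x":0,"y":-1,"z":29,"roll":0,"gripper":0.13},{"x":0,"y":-3,"z":32,"roll":0,"gripper":0.05},{"x":0,"y":-6,"z":33,"roll":0,"gripper":0}]'
python3 -m pendant '[{"x":0,"y":-4,"z":0,"roll":0,"gripper":0},{"x":0,"y":-6,"z":0,"roll":0,"gripper":0},{"x":0,"y":-6,"z":0,"roll":0,"gripper":0}]'
python3 - <<'E'
from h import *
v=snap("side","d12");snap("wrist","w12");snap("scene","s12")
a=cv2.imread("pics/d12.png")[80:200,260:420];b=cv2.imread("pics/s12.png")[160:280,270:430]
cv2.imwrite("pics/c12.png",cv2.resize(np.hstack([a,b]),(800,300),interpolation=2))
E
```

```text
time_s: 12.7
ee_pos: [616.6, 219.8, 174.9]
ee_rot: [0.0, 0.999, -0.037, -0.0]
contact_force: [-0.7, -1.1, -1.0]
finger_gap: 85.0
time_s: 12.95
ee_pos: [617.2, 226.5, 176.0]
ee_rot: [-0.0, 0.999, -0.036, 0.0]
contact_force: [-0.3, 0.8, -0.3]
finger_gap: 85.2
```

View pics/c12.png

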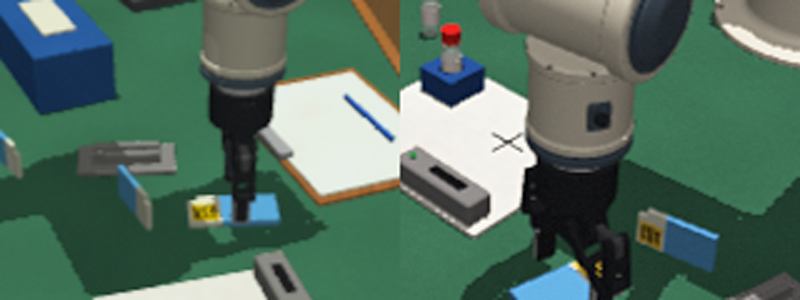

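View pics/w12.png

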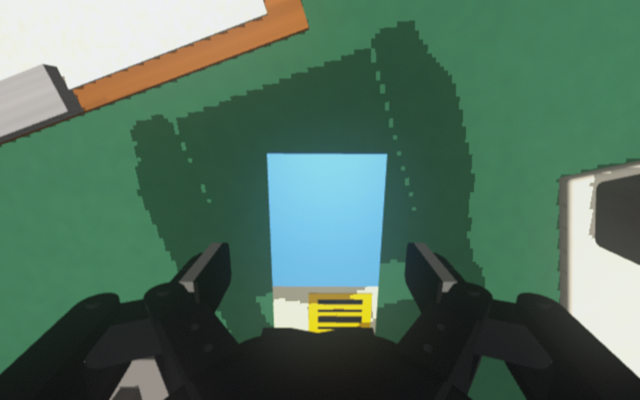

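The plate lies flat, label up. The clear end's edge is at row 153, columns 267–387, and the label is near (340,312). Measuring it for the regrasp.

Run:
```python
from h import *
v=V("wrist","w12.npz");h=v.hsv;z=np.load("w12.npz");print(z["pos"])
m=(h[...,0]>90)&(h[...,0]<125)&(h[...,1]>60)&(h[...,2]>150);m[:,:240]=0;m[:,400:]=0;m[:140]=0;m[300:]=0
c,_=cv2.findContours(m.astype(np.uint8),0,1);c=max(c,key=len)
q=cv2.approxPolyDP(cv2.convexHull(c),5,True)[:,0];w=v.plane(q,8);print(q.tolist(),w.round(1).tolist())
R=Ro.from_quat(np.r_[z["rot"][1:],z["rot"][0]]).as_matrix();print(((w-z["pos"])@R).round(1).tolist())
```

```text
[617.21449709 226.15663846 175.94386258]
[[386, 154], [378, 285], [272, 285], [267, 153]] [[663.5, 190.8, 8.0], [594.7, 195.7, 8.0], [598.8, 251.5, 8.0], [667.9, 246.0, 8.0]]
[[48.6, 32.0, 168.0], [-20.3, 32.0, 167.9], [-20.3, -23.9, 167.9], [49.1, -23.4, 168.0]]
```

```bash
python3 -m pendant '[{"x":13,"y":2,"z":0,"roll":0,"gripper":0.13},{"x":26,"y":4.2,"z":0,"roll":0,"gripper":0.25},{"x":26,"y":4.2,"z":2,"roll":0,"gripper":0.25},{"x":26,"y":4.2,"z":4,"roll":0,"gripper":0.25},{"x":26,"y":4.2,"z":4,"roll":0,"gripper":0.25},{"x":26,"y":4.2,"z":4,"roll":0,"gripper":0.25}]'
python3 - <<'E'
from h import *
v=snap("side","d13");snap("wrist","w13")
a=cv2.imread("pics/d13.png")[100:200,280:380];b=cv2.imread("pics/w13.png")[150:350,220:420]
cv2.imwrite("pics/c13.png",np.hstack([cv2.resize(a,(400,400),interpolation=2),cv2.resize(b,(400,400),interpolation=2)]))
E
```

```text
time_s: 13.6
ee_pos: [642.0, 219.8, 171.4]
ee_rot: [0.0, 0.999, -0.036, -0.001]
contact_force: [0.4, -0.7, 0.3]
finger_gap: 64.5
```

View pics/c13.png

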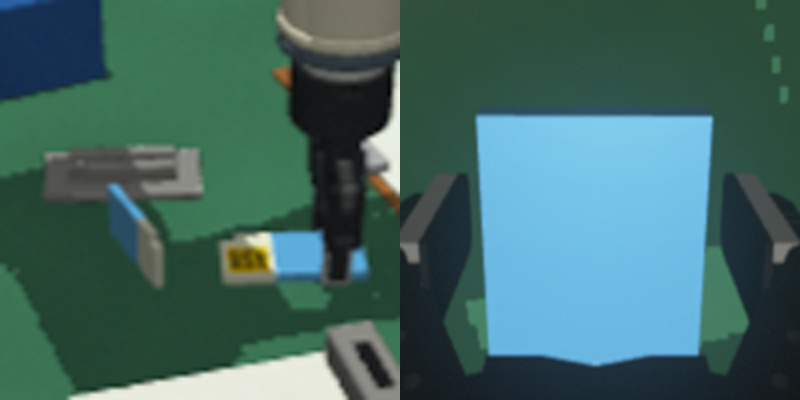

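Plate (right half, columns 478–712) is centred between the pads, and the frosted end is untouched. Feeling for the bench with the fingertips.

```bash
python3 -m pendant '[{"x":0,"y":0,"z":1,"roll":0,"gripper":0.28},{"x":0,"y":0,"z":2,"roll":0,"gripper":0.28},{"x":0,"y":0,"z":2,"roll":0,"gripper":0.28}]'
python3 -m pendant '[{"x":0,"y":0,"z":1,"roll":0,"gripper":0.28},{"x":0,"y":0,"z":1.5,"roll":0,"gripper":0.28},{"x":0,"y":0,"z":1.5,"roll":0,"gripper":0.28}]'
```

```text
time_s: 13.95
ee_pos: [642.6, 219.7, 169.5]
ee_rot: [0.0, 0.999, -0.036, -0.0]
contact_force: [-0.5, -0.9, 0.5]
finger_gap: 61.5
time_s: 14.2
ee_pos: [642.8, 219.7, 168.1]
ee_rot: [-0.0, 0.999, -0.036, -0.0]
contact_force: [-0.2, -0.1, 0.4]
finger_gap: 61.5
```

```bash
python3 -m pendant '[{"x":0,"y":0,"z":1,"roll":0,"gripper":0.28},{"x":0,"y":0,"z":1.5,"roll":0,"gripper":0.28},{"x":0,"y":0,"z":1.5,"roll":0,"gripper":0.28}]'
python3 - <<'E'
from h import *
s=ctrl.state();print(s["contact_force"])
v=snap("side","d14");a=cv2.imread("pics/d14.png")[120:190,310:390]
cv2.imwrite("pics/c14.png",cv2.resize(a,(640,560),interpolation=2))
E
```

```text
time_s: 14.45
ee_pos: [642.8, 219.7, 167.9]
ee_rot: [-0.0, 0.999, -0.036, 0.0]
contact_force: [-6.7, -1.5, 19.1]
finger_gap: 61.8
[-6.72393423 -1.52798479 19.1128534 ]
```

View pics/c14.png

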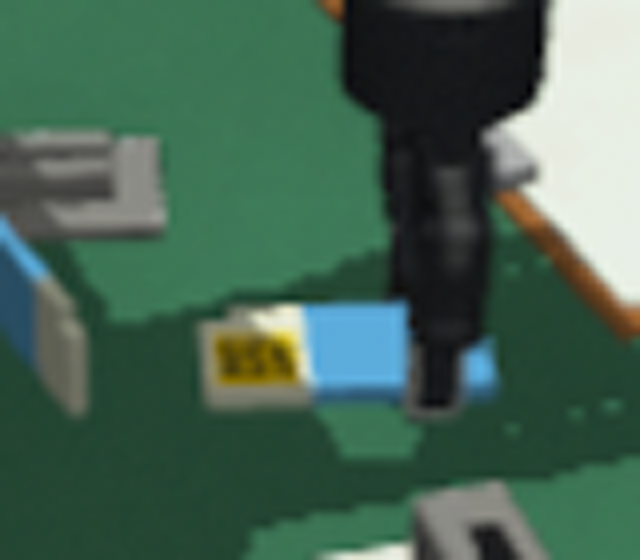

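The tips touch the bench at TCP 168. Backing off 2.5 mm and gripping.

```bash
python3 -m pendant '[{"x":0,"y":0,"z":-3.5,"roll":0,"gripper":0.28},{"x":0,"y":0,"z":-3.5,"roll":0,"gripper":0.35},{"x":0,"y":0,"z":-3.5,"roll":0,"gripper":0.5},{"x":0,"y":0,"z":-3.5,"roll":0,"gripper":0.8},{"x":0,"y":0,"z":-3.5,"roll":0,"gripper":1},{"x":0,"y":0,"z":-3.5,"roll":0,"gripper":1},{"x":0,"y":0,"z":-3.5,"roll":0,"gripper":1}]'
python3 -m pendant '[{"x":0,"y":0,"z":-10,"roll":0,"gripper":1},{"x":0,"y":0,"z":-25,"roll":0,"gripper":1},{"x":0,"y":0,"z":-50,"roll":0,"gripper":1},{"x":0,"y":0,"z":-50,"roll":0,"gripper":1},{"x":0,"y":0,"z":-50,"roll":0,"gripper":1}]'
python3 - <<'E'
from h import *
v=snap("side","d15");a=cv2.imread("pics/d15.png")[100:190,300:400];snap("wrist","w15")
cv2.imwrite("pics/c15.png",cv2.resize(a,(600,540),interpolation=2))
E
```

```text
time_s: 15.08
ee_pos: [643.0, 219.7, 171.3]
ee_rot: [-0.0, 0.999, -0.036, 0.001]
contact_force: [-5.5, -1.9, 19.4]
finger_gap: 53.9
time_s: 15.5
ee_pos: [643.2, 219.8, 221.5]
ee_rot: [-0.0, 0.999, -0.036, 0.001]
contact_force: [0.8, 0.4, -1.1]
finger_gap: 54.1
```

View pics/c15.png

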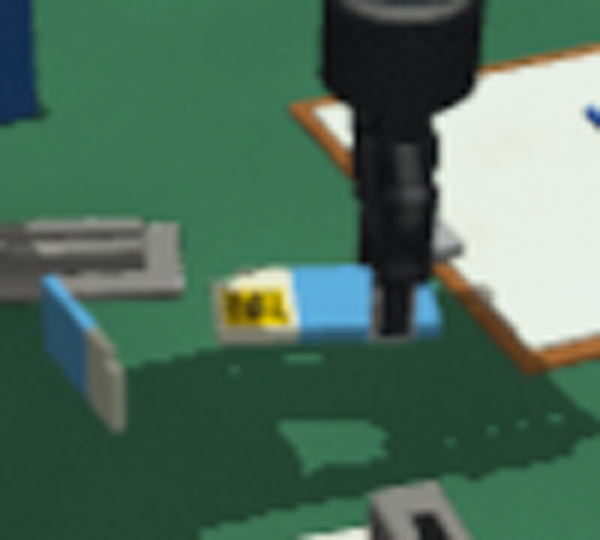

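View pics/w15.png

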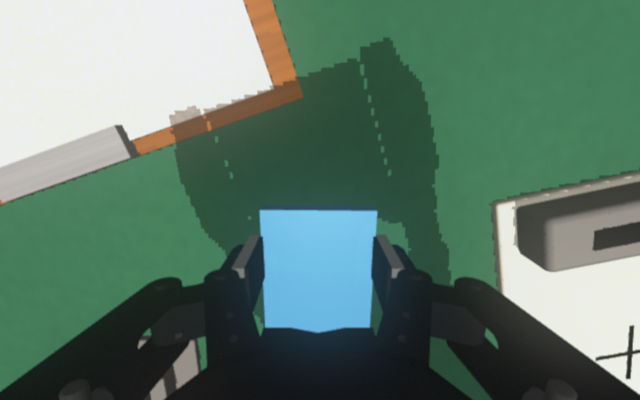

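It's held flat, label up, with a 54 mm gap and only the clear end gripped. Carrying it to the cross, with the plate middle at z≈150.

```bash
python3 -m pendant '[{"x":0,"y":0,"z":-30,"roll":0,"gripper":1},{"x":-3,"y":20,"z":-60,"roll":0,"gripper":1},{"x":-9,"y":52,"z":-80,"roll":0,"gripper":1},{"x":-15,"y":87,"z":-95.5,"roll":0,"gripper":1},{"x":-21,"y":122,"z":-95.5,"roll":0,"gripper":1},{"x":-27,"y":157,"z":-95.5,"roll":0,"gripper":1},{"x":-33,"y":190,"z":-95.5,"roll":0,"gripper":1},{"x":-36,"y":215,"z":-95.5,"roll":0,"gripper":1}]'
python3 -m pendant '[{"x":-1.5,"y":10,"z":0,"roll":0,"gripper":1},{"x":-2.7,"y":20,"z":0,"roll":0,"gripper":1},{"x":-2.7,"y":20,"z":0,"roll":0,"gripper":1},{"x":-2.7,"y":20,"z":0,"roll":0,"gripper":1},{"x":-2.7,"y":20,"z":0,"roll":0,"gripper":1}]'
python3 - <<'E'
from h import *
v=snap("side","d16");snap("scene","s16");snap("wrist","w16");print(ctrl.state()["ee_pos"])
a=cv2.imread("pics/d16.png")[110:290,240:440];b=cv2.imread("pics/s16.png")[60:260,210:400]
cv2.imwrite("pics/c16.png",np.hstack([cv2.resize(a,(400,360),interpolation=2),cv2.resize(b,(380,360),interpolation=2)]))
E
```

```text
time_s: 16.27
ee_pos: [590.0, 5.6, 314.8]
ee_rot: [0.0, 0.999, -0.037, -0.001]
contact_force: [0.2, -0.8, -1.6]
finger_gap: 54.0
time_s: 16.68
ee_pos: [587.3, -10.9, 315.4]
ee_rot: [-0.0, 0.999, -0.036, -0.0]
contact_force: [-0.6, -0.5, -1.3]
finger_gap: 53.9
[587.23912878 -10.91956116 315.58646582]
```

View pics/c16.png

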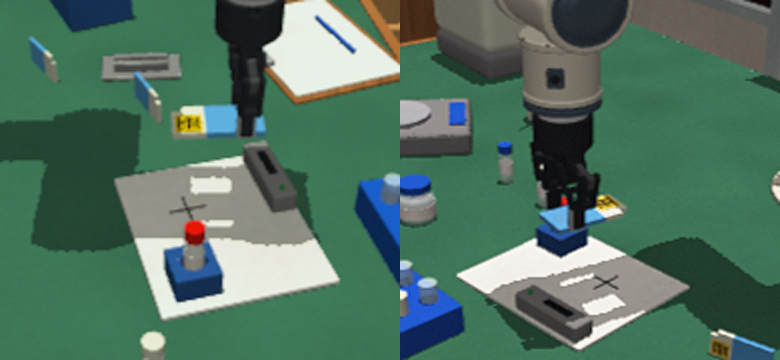

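View pics/d16.png

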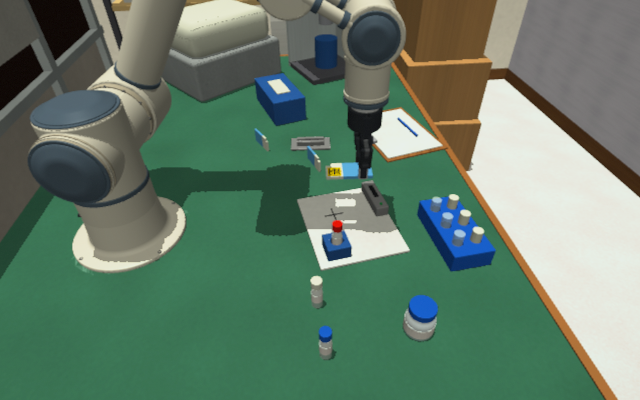

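The views show the plate level over the pad (label at (334,171) in the side view), the vial standing in the socket and the bystanders unmoved. Now to triangulate the label against the cross.

Run:
```python
from h import *
vs={"side":V("side","d16.npz"),"scene":V("scene","s16.npz")}
win={"side":(315,385,155,190),"scene":(270,330,140,200)}
rays=[]
for n,v in vs.items():
    x0,x1,y0,y1=win[n];h=v.hsv;w=np.zeros(h.shape[:2],bool);w[y0:y1,x0:x1]=1
    m=w&(h[...,0]>15)&(h[...,0]<35)&(h[...,1]>140)&(h[...,2]>90)
    m=cv2.morphologyEx(m.astype(np.uint8),cv2.MORPH_CLOSE,np.ones((3,3)))
    c,_=cv2.findContours(m,0,1);c=max(c,key=cv2.contourArea);r=cv2.minAreaRect(c);print(n,r,"on z=154:",v.plane(r[0],154).round(1))
    P=v.pts()[m>0];print(" depth med",np.median(P,0).round(1),"z range",np.percentile(P[:,2],[5,95]).round(1))
    # plate normal from depth: all plate px
    pm=w&(v.d>0);Q=v.pts();pm&=(Q[...,2]>135)&(Q[...,2]<175)&(((h[...,0]>90)&(h[...,0]<125)&(h[...,1]>60))|(m>0));q=Q[pm]
    A=np.c_[q[:,:2],np.ones(len(q))];k=np.linalg.lstsq(A,q[:,2],rcond=None)[0];print(" tilt deg",np.degrees(np.arctan(np.hypot(k[0],k[1]))),len(q))
    rays.append((v.c,v.ray(r[0])[0]))
A=np.zeros((3,3));b=np.zeros(3)
for c,d in rays:
    d=d/np.linalg.norm(d);M=np.eye(3)-np.outer(d,d);A+=M;b+=M@c
print("tri",np.linalg.solve(A,b))
d0=V("side","side0.npz")
h=vs["side"].hsv;P=vs["side"].pts()
for nm,xy in(("blue",(456,-390)),("white",(451,-275)),("jar",(644,-356))):pass
print("diff before/after near bystanders",np.abs(d0.p[260:,300:450].astype(int)-vs["side"].p[260:,300:450]).max(2).__gt__(40).sum())
```

```text
side ((334.0, 171.5), (7.0, 12.0), 90.0) on z=154: [[521.  -15.3 154. ]]
 depth med [521.6 -14.3 153.3] z range [151.5 155.1]
 tilt deg 1.0875333434168102 413
scene ((313.5, 172.0), (6.0, 11.0), 90.0) on z=154: [[518.6  -6.2 154. ]]
 depth med [517.8 -10.6 150.5] z range [148.4 152.1]
 tilt deg 1.9763717758035189 325
tri [519.31820047  -9.38990249 151.4617978 ]
diff before/after near bystanders 444
```

```bash
python3 -m pendant '[{"x":0,"y":0,"z":0,"roll":0,"gripper":1},{"x":0,"y":0,"z":0,"roll":0,"gripper":1},{"x":0,"y":0,"z":0,"roll":0,"gripper":1},{"x":0,"y":0,"z":0,"roll":0,"gripper":1}]'
python3 - <<'E'
from h import *
s=ctrl.state();print(s["joint_velocities"].round(3),s["finger_gap"],s["contact_force"])
print(ctrl.close_job())
E
```

```text
time_s: 17.17
ee_pos: [587.1, -11.8, 315.7]
ee_rot: [0.0, 0.999, -0.036, 0.0]
contact_force: [-0.6, 0.2, -2.6]
finger_gap: 53.7
[-0.002  0.    -0.001  0.     0.    -0.   ] 53.69990237266656 [-0.61743986  0.18108085 -2.56006928]
the job is handed in; nothing more can be done
None
```

The job is handed in at 17.2 s, with the red vial in the socket and the plate held up over the cross. The job reports no verdict.

**Vial:** I set the red-capped vial in the socket and let go of it. It stands upright. Its cap top measured about 96–98 mm in a view that reads 2–3 mm high on the other vials, and fully down is 96 mm.

**Plate:** I lifted the largest plate out of the stand by its clear end. The pendant cannot tilt the tool, so I stood the plate on edge on free bench and nudged it onto its back, label up, between the fingers. The nudge was on the clear part only. I then regripped it across its width at the clear end.

**Last checks:**
- **Position:** the label centre came out at about (519, −9, 151) mm, against the cross at (520, −7).
- **Tilt:** the plate is level to about 1–2°.
- **Stillness:** the arm is still and the grip gap is steady at 54 mm. There is no outside force beyond the plate's weight.
- **Bystanders:** the other vials and the jar look unmoved in the side view. I checked them only by eye; a picture difference over that area was not conclusive because it includes the vial I removed.

**Disagreements:** the side and scene cameras differ by up to about 9 mm in y when their rays are cut at an assumed plate height. Triangulating both views gave the figure above.

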